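# Unlock the reactor's blue lockout box

### The arm

A 6-joint arm with a two-finger parallel gripper is mounted at the origin on the work surface. World frame = base frame: x ahead of the robot, y to its left, z up, the work surface at z = 0. Lengths are in m, angles in rad, forces in N, time in s.
With the tool pointing down it reaches from about 0.35 to 0.975 m from the base axis. Payload 4.9 kg.
Tool frame: the origin (TCP) lies on the mounting face of the last link; the fingertips stand 173 mm ahead of it and the grasp point (between the pads) lies 155 mm ahead of it; y points along the fingers, x is the direction in which the jaws open and shut, and the axes are right-handed (so a half turn about y gives the same grasp; the last joint's range is limited). The gripper opens to 85 mm and grips with 20 to 120 N. Pads are 22 mm wide; open, the fingers measure 114 mm over their backs; the gripper's body (76 mm by 85 mm) begins 54 mm behind the grasp point. The pads swing forward as they close: fully open they stand 13 mm farther back than shut.
Start: joints at [-1.465, 0.053, 1.613, -0, 1.476, -0.119], TCP at [0.139, -0.609, 0.405] pointing down, gripper open.
Joint ranges: [-3.01, 3.01], [-1.01, 2.22], [0.06, 2.58], [-1.02, 4.17], [0.09, 2.62], [-3.14, 3.14]. Speed limits (rad/s): [2.57, 2.57, 3.14, 3.14, 3.14, 3.14].

### API

Orientations are given as [roll, pitch, yaw] about the fixed x, y, z axes, in that order (R = Rz(yaw) Ry(pitch) Rx(roll)).
In Python, from workcell import sensors, viewer, robot gives the robot as it stands.
- The arm moves only by the tool arm_command, never from a script. Its argument "steps" is a list of rows, each a list of 3 entries, a list of its own where there are three numbers: the shift along the tool's x, y, z in m, then the turn about the tool's y in rad, then the gripper's target within -1 to 1 (shut at 1, half-way at 0, fully open at -1). A call has 1 to 20 rows; each row is the pose to reach, as a shift and turn from the pose commanded when the call began, along the tool's axes at that moment; what a row does not reach only later rows make up. A row lasts 1/8 s, in which the tool goes at most 62.5 mm and 10.7 degrees, less where a joint would pass 70% of its speed; a pose out of reach is approached as far as the arm can. A call with a gripper value outside its range is refused whole. The fingers move at their own pace and stop on an object; "newtons" is the grip in N (left out, the last holds). Time passes only in rows, so rows that repeat a pose let the fingers close. It gives the time, the measured TCP pose, the force and the opening at its end, in the units of the state.
- sensors.get_state(): the state, without advancing time (a new reading comes with each control period).
- viewer.snapshot(name): name is "scene" or "top" or "wrist"; returns a dict with "img" (480x640x3 uint8, red, green, blue), "mtx" (3x3 intrinsics, pixels), "rvec" (rotation vector, rad) and "tvec" (3), from world to camera coordinates, as OpenCV has them. Camera axes: x right, y down, z forward; pixel columns grow to the right and rows downward; lengths in m; the calibration is good to about 2 mm. A picture is of the moment at which its call begins. There is no depth.
- robot.sign_off(): hands the job in, once; it reports no verdict.
The state is a dict: "clock": time; "joint_pos": joint angles; "qvel": joint speeds; "effort": joint torques, N m; "tool_pos": TCP position; "ee_rot": TCP orientation; "wrist_force": force on the tool from outside, world axes, zero at the start; "moment": the same for the moment, N m; "width": finger opening in m.
Only numpy, scipy, OpenCV 4.12 (cv2) and the standard library are available. Lean on these libraries where they do the work, as an engineer would, in place of code of your own. Each camera call takes 0.05 s, during which the arm holds its last target.

### The job

Unlock the blue lockout box: turn its dial clockwise to the red mark, then anticlockwise, passing white, to the yellow mark, then clockwise again to the white mark, stopping for about a second on each and never running well past red or yellow. Then slide the black knob of the box's bolt all the way over to unbolt it, leave the dial on white, and let go.

Things in the scene. Friction and masses are not known exactly. Their poses are not given: they have to be found in the camera images.
- dial (a joint): Angle (rad) of the dial on the flat top (90 mm up) of the fixed blue box, 246 x 186 mm (ignore the like grey box). Grows clockwise from above. Pointer on white at 0, red at +0.70, yellow at -0.70; stops at +-1.6 past unused green marks at +-1.40. Starts between -0.45 and 0.35. Light friction (0.06 N m), stays where left. A mark counts within 10 degrees.
- dial_grip (a point): Centre of the dial's upright bar grip, on its vertical axis, 128 mm above the bench. Bar: 54 mm along this point's x, 14 mm thick along y, from 11 mm above to 26 mm below it, on a 60 mm disc. x points to the black-striped end with the pointer and turns with the dial; z up. One grasp does all turns. Marks: 15 mm dots 50 mm from the axis, white on the side away from the bolt.
- bolt (a joint): Travel (m) of the sliding bolt on the blue box's top: 0 bolted (start), 0.06 fully unbolted (end stop). About 2 N of friction, stays where left; counts as unbolted from 0.050.
- bolt_grip (a point): Inside the bolt's black knob, 125 mm above the bench. Knob: 26 mm along this point's x, 20 mm along y, from 12 mm above to 28 mm below it, on a flat bar along y; end guides 13 mm high. Axes are the box's: x from bolt to dial (axis 107 mm ahead and, when bolted, 32 mm towards -y), z up. It opens along -y: to the right, looking from bolt to dial.

How it is judged:
On the way, in this order (a step that is already met when the one before it is completed fails the run):
1. the dial stopped on the red mark (within 10 degrees) (value of joint dial between 0.525 and 0.875 rad and velocity of joint dial between -0.15 and 0.15 rad/s), for 0.3 s.
2. the dial turned back anticlockwise and stopped on the yellow mark (within 10 degrees) (value of joint dial between -0.875 and -0.525 rad and velocity of joint dial between -0.15 and 0.15 rad/s), for 0.3 s.
3. the dial turned clockwise again and stopped on the white mark (within 10 degrees) (value of joint dial between -0.175 and 0.175 rad and velocity of joint dial between -0.15 and 0.15 rad/s), for 0.3 s.
4. the bolt slid open to at least 50 of its 60 mm (value of joint bolt above 0.05 m), for 0.2 s.
At the end, for the whole second after the job is handed in: The blue box's dial rests within 10 degrees of white and its bolt rests at least 50 mm open (all of step 3 and value of joint bolt above 0.05 m and velocity of joint bolt between -0.02 and 0.02 m/s); the robot touches nothing.
It fails at once if the dial run more than 20 degrees past red or yellow (value of joint dial above 1.05 rad or value of joint dial below -1.05 rad).
It also fails if it takes over 54 s, if anything falls off the work surface, if the arm or the gripper's body presses on something with over 40 N, if the wrist force passes 120 N, or if a joint passes its speed limit or range.

## Working session

There is one attempt and no reset: what is moved stays moved. The work goes in short steps, Python scripts to look and compute and a tool call to move; the robot and the scene stay as the last step left them, time stands still between calls to the robot, and variables do not carry over. Pictures are saved under pics/ and viewed, and the job is handed in when it is done.

Besides the shell and the picture viewer there is one more tool, called after "Call:" as name([rows], argument=value, ...), one row to a line, values as JSON. arm_command: Moves the arm, as the interface text tells. Its arguments: {"type":"object","properties":{"steps":{"type":"array"},"newtons":{"type":"number"}},"required":["steps"]}

```bash
ls; mkdir -p pics; python3 - <<'E'
from workcell import sensors, viewer, robot
import cv2,pickle
s=sensors.get_state(); print(s)
for n in ["scene","top","wrist"]:
    d=viewer.snapshot(n); cv2.imwrite(f"pics/{n}0.png",d["img"][:,:,::-1]); pickle.dump(d,open(f"{n}0.pkl","wb"))
    print(n,d["mtx"].tolist(),d["rvec"].tolist() if hasattr(d["rvec"],'tolist') else d["rvec"],d["tvec"])
E
```

```text
pics
{'clock': 0.0, 'joint_pos': array([-1.46500718e+00,  5.33677863e-02,  1.61430416e+00, -2.24709984e-05,
        1.47600383e+00, -1.19000590e-01]), 'qvel': array([-0.0032254 , -0.00017205,  0.00210745,  0.00013817,  0.00014433,
        0.00020802]), 'effort': array([ 3.22395772e-04, -3.93684447e+01, -3.70174026e+01, -8.20743981e-05,
        7.09510467e-03, -6.96211046e-06]), 'tool_pos': array([ 0.13928235, -0.60900554,  0.4034498 ]), 'ee_rot': array([-1.57057123,  0.00207104, -1.34600421]), 'wrist_force': array([-0.31812556, -0.03604922,  0.66748682]), 'moment': array([0.01357664, 0.00304684, 0.00756422]), 'width': 0.08548229737470658}
scene [[481.8791441438798, 0.0, 330.3643874691186], [0.0, 481.8791441438798, 229.7406962485105], [0.0, 0.0, 1.0]] [1.135588094549589, 2.2928998539289207, -1.0930262997211257] [ 0.33439746 -0.17349156  1.20679766]
top [[480.2595819990786, 0.0, 327.1376630487454], [0.0, 480.2595819990786, 229.53417028432602], [0.0, 0.0, 1.0]] [2.154469454882479, -2.109575499604255, 0.2255350254344307] [-0.01154407  0.54697859  0.88247414]
wrist [[334.8016141126365, 0.0, 319.93037807185067], [0.0, 334.8016141126365, 237.39480365956285], [0.0, 0.0, 1.0]] [-2.2630489306099597, 1.8036484417328222, 0.2752148940769603] [-0.62318949 -0.03874409  0.37916176]
```

View pics/scene0.png

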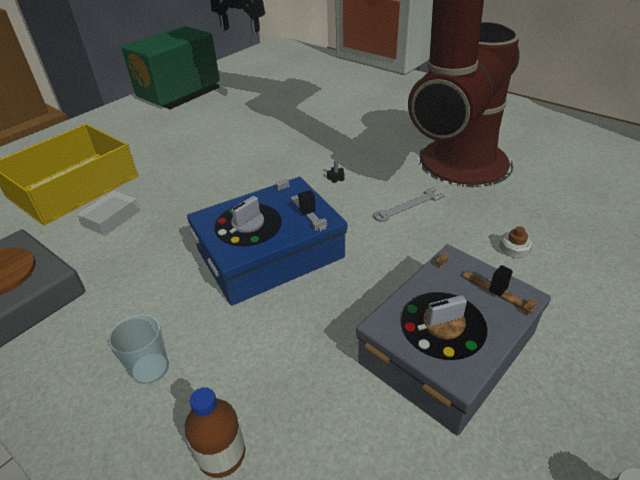

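View pics/top0.png

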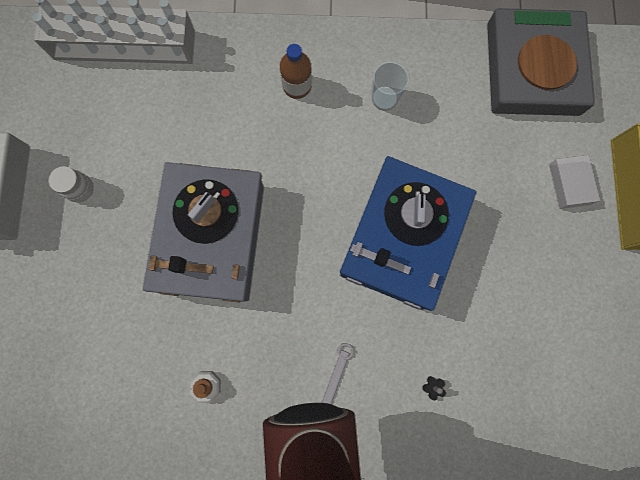

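View pics/wrist0.png

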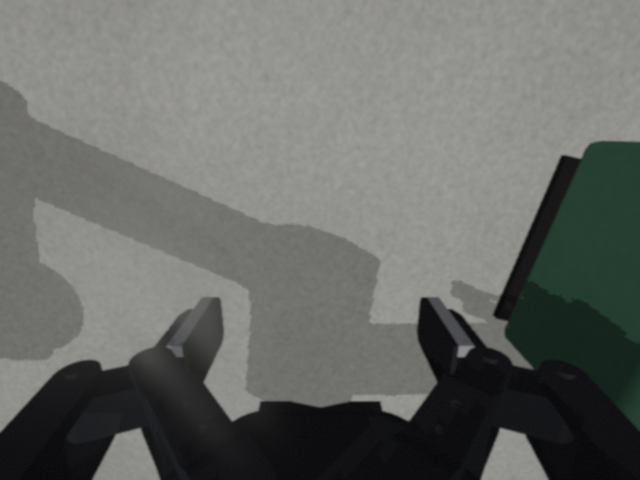

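The scene view shows the blue box around (268,235). The top view shows its dial at (417,212), black knob at (383,257), white dot at (426,189), red at (440,201) and yellow at (408,189). Next I'll measure these with colour masks and rays.

```bash
cat > h.py <<'E'
import numpy as np,cv2,pickle
def cam(d):
    R=cv2.Rodrigues(np.array(d["rvec"],float))[0]; t=np.array(d["tvec"],float).ravel(); return np.array(d["mtx"]),R,t
def ray(d,px,z):
    K,R,t=cam(d); v=R.T@np.linalg.solve(K,np.array([px[0],px[1],1.])); c=-R.T@t
    return c+v*(z-c[2])/v[2]
def proj(d,P):
    return cv2.projectPoints(np.array(P,float).reshape(-1,1,3),np.array(d["rvec"],float),np.array(d["tvec"],float),np.array(d["mtx"]),None)[0].reshape(-1,2)
def blobs(mask,amin=15):
    n,l,s,c=cv2.connectedComponentsWithStats(mask.astype(np.uint8))
    return [(c[i].round(1).tolist(),int(s[i,4]),s[i,:4].tolist()) for i in range(1,n) if s[i,4]>=amin]
E
python3 - <<'E'
from h import *
for n,box,in (("top",(335,150,485,315)),("scene",(180,170,350,305))):
    d=pickle.load(open(n+"0.pkl","rb")); im=d["img"]; x0,y0,x1,y1=box
    hsv=cv2.cvtColor(im,cv2.COLOR_RGB2HSV); roi=np.zeros(im.shape[:2],bool); roi[y0:y1,x0:x1]=1
    H,S,V=[hsv[...,i].astype(int) for i in range(3)]
    M=dict(blue=(H>100)&(H<130)&(S>120)&(V>50),red=((H<8)|(H>172))&(S>120)&(V>80),yel=(H>20)&(H<32)&(S>120)&(V>80),green=(H>40)&(H<90)&(S>80)&(V>50),white=(S<40)&(V>140),black=(V<45))
    print(n,"cam",(-cam(d)[1].T@cam(d)[2]).round(3))
    for k,m in M.items():
        for b in blobs(m&roi): print(k,b,ray(d,b[0],0.09).round(4))
    if n=="top":
        c=cv2.findContours((M["blue"]&roi).astype(np.uint8),cv2.RETR_EXTERNAL,cv2.CHAIN_APPROX_NONE)[0]; c=max(c,key=cv2.contourArea)
        print(cv2.minAreaRect(c)); 
    crop=im[y0:y1,x0:x1]; f=4 if n=="scene" else 3.6
    cv2.imwrite(f"pics/{n}crop.png",cv2.resize(crop,None,fx=f,fy=f,interpolation=cv2.INTER_CUBIC)[:600,:800,::-1])
E
```

```text
top cam [0.371 0.019 0.969]
blue ([407.4, 237.6], 8592, [340, 156, 136, 154]) [ 0.528  -0.1493  0.09  ]
red ([439.2, 200.9], 48, [435, 198, 9, 7]) [ 0.6001 -0.2108  0.09  ]
yel ([407.4, 188.3], 51, [404, 185, 8, 8]) [ 0.6233 -0.1505  0.09  ]
green ([393.4, 198.9], 53, [390, 195, 8, 8]) [ 0.6018 -0.1237  0.09  ]
green ([442.7, 218.6], 55, [439, 215, 8, 8]) [ 0.5659 -0.2166  0.09  ]
white ([386.3, 210.9], 7932, [335, 150, 150, 165]) [ 0.5781 -0.1101  0.09  ]
white ([425.5, 188.9], 44, [422, 186, 8, 7]) [ 0.623  -0.1852  0.09  ]
white ([420.6, 209.1], 138, [416, 192, 10, 30]) [ 0.5832 -0.1751  0.09  ]
white ([406.9, 203.5], 30, [402, 198, 12, 15]) [ 0.5935 -0.1492  0.09  ]
white ([407.3, 216.4], 32, [402, 214, 11, 6]) [ 0.5685 -0.1497  0.09  ]
white ([410.4, 223.5], 31, [405, 220, 14, 8]) [ 0.555  -0.1553  0.09  ]
white ([367.2, 255.5], 27, [361, 251, 14, 9]) [ 0.4927 -0.0743  0.09  ]
white ([478.6, 297.4], 454, [467, 266, 18, 49]) [ 0.4199 -0.2787  0.09  ]
white ([435.5, 276.7], 15, [434, 273, 4, 10]) [ 0.4561 -0.2003  0.09  ]
white ([412.5, 304.3], 17, [406, 302, 14, 6]) [ 0.405  -0.1
[... 2942 characters left out ...]
, 296.7], 33, [330, 293, 9, 10]) [0.6218 0.071  0.09  ]
white ([301.5, 297.4], 28, [299, 294, 6, 8]) [0.6537 0.0306 0.09  ]
white ([250.4, 300.9], 33, [246, 297, 10, 8]) [ 0.7062 -0.0276  0.09  ]
white ([284.2, 301.4], 25, [280, 296, 9, 9]) [0.6759 0.0147 0.09  ]
white ([219.6, 301.7], 40, [214, 298, 11, 7]) [ 0.7358 -0.0644  0.09  ]
white ([267.2, 301.0], 18, [263, 299, 9, 6]) [ 0.6909 -0.0067  0.09  ]
white ([195.1, 302.9], 18, [192, 301, 7, 4]) [ 0.7601 -0.0928  0.09  ]
black ([335.3, 175.2], 158, [327, 170, 17, 12]) [ 0.3515 -0.135   0.09  ]
black ([306.4, 202.2], 322, [299, 191, 16, 24]) [ 0.4598 -0.1226  0.09  ]
black ([251.4, 227.5], 1117, [215, 204, 66, 42]) [ 0.5785 -0.1535  0.09  ]
```

View pics/topcrop.png

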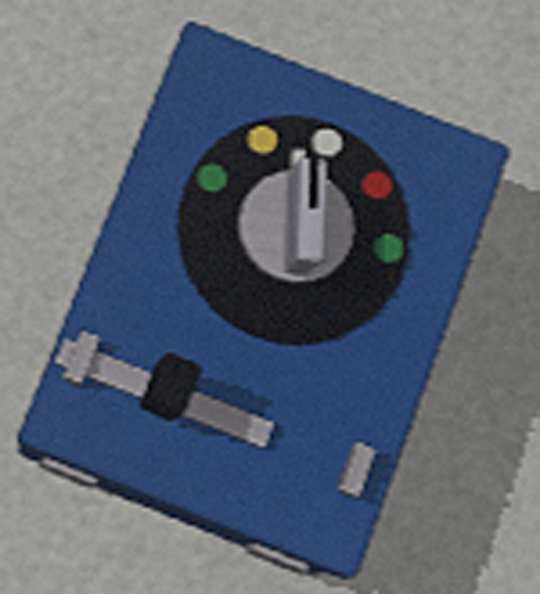

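View pics/scenecrop.png

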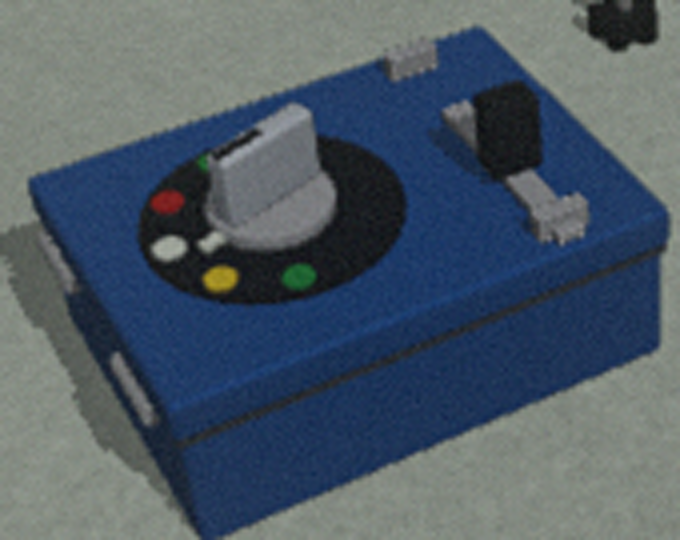

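```bash
python3 - <<'E'
from h import *
from scipy.optimize import least_squares
A=dict(w=0,r=.7,y=-.7,gn=-1.4,gp=1.4)
px={"top":dict(r=(439.2,200.9),y=(407.4,188.3),gn=(393.4,198.9),gp=(442.7,218.6),w=(425.5,188.9)),
"scene":dict(r=(221.4,220.0),y=(234.6,239.3),gn=(254.2,238.7),w=(222,231.5))}
D={n:pickle.load(open(n+"0.pkl","rb")) for n in px}
def model(p): return {k:np.array([p[0]+.05*np.cos(p[2]-a),p[1]+.05*np.sin(p[2]-a),.092]) for k,a in A.items()}
def fit(names):
    f=lambda p: np.concatenate([(ray(D[n],q,.092)-model(p)[k])[:2] for n in names for k,q in px[n].items()])
    r=least_squares(f,[.575,-.18,0]); return r.x, (r.fun*1000).round(1)
for ns in (["top"],["scene"],["top","scene"]):
    x,r=fit(ns); print(ns,x.round(4),r)
c=x[:2];th=x[2]; ax=np.array([np.cos(th),np.sin(th)]); ay=np.array([-ax[1],ax[0]])
k=c-.107*ax+.032*ay; print("knob pred",k, "pix top", proj(D["top"],[*k,.137]),"scene",proj(D["scene"],[*k,.137]))
# knob top from images
print("knob ray top", ray(D["top"],(381.8,257.1),.125),"scene",ray(D["scene"],(306.4,202.2),.117))
# grip bar: top pixels
for n,pts,z in (("top",[(417.8,193)],.1),("scene",[(180+213/4,170+240/4)],.1)):
    for p in pts:
        w=ray(D[n],p,z)[:2]-c; print("pointer",n,w, "dial",th-np.arctan2(w[1],w[0]))
# black stripe ends top crop: (312,150)->(312,205)
for z in [.139]:
    a,b=[ray(D["top"],(335+u/3.6,150+v/3.6),z)[:2] for u,v in ((313,148),(314,205))]
    w=a-b; print("stripe",a,b,th-np.arctan2(w[1],w[0]), "axis off", np.array([-w[1],w[0]])@(b-c)/np.linalg.norm(w))
    a,b=[ray(D["scene"],(180+u/4,170+v/4),z)[:2] for u,v in ((213,158),(262,132))]
    w=a-b; print("stripe",a,b,th-np.arctan2(w[1],w[0]), "axis off", np.array([-w[1],w[0]])@(b-c)/np.linalg.norm(w))
E
```

```text
['top'] [ 0.5755 -0.1666 -0.3681] [-0.   0.1 -0.1  0.1  0.1  0.3 -0.3 -0.4  0.3 -0.1]
['scene'] [ 0.5736 -0.1681 -0.3726] [ 0.2 -0.2  0.3  0.  -0.   0.  -0.4  0.1]
['top', 'scene'] [ 0.5747 -0.1673 -0.3691] [ 0.8  0.8  0.8  0.9  0.9  1.1  0.6  0.3  1.1  0.6 -1.  -1.  -0.7 -0.9
 -1.  -0.8 -1.5 -0.8]
knob pred [ 0.486412   -0.09882641] pix top [[384.01925021 255.73675599]] scene [[305.62571461 192.93295354]]
knob ray top [ 0.48554178 -0.09655792  0.125     ] scene [ 0.4871039  -0.09777706  0.117     ]
pointer top [ 0.03710492 -0.0008549 ] dial -0.34610557814945925
pointer scene [0.03610254 0.00248183] dial -0.4377776382673527
stripe [ 0.604682   -0.16729734] [ 0.57544544 -0.16725762] -0.36778324301465926 axis off 2.1455828278109867e-05
stripe [ 0.60114241 -0.16659872] [ 0.57499106 -0.16306228] -0.23472729685257468 axis off 0.004222322274594693
```

The dot fit is tight: under 0.5 mm residual per view, with the two views about 2 mm apart. It puts the dial axis at (0.575, -0.167), box yaw at -0.369, the dial at about -0.36 rad (bar nearly along world x), and the knob at (0.486, -0.099), which agrees with the rays. Moving above the dial.

Call:
arm_command([
  [[-0.025,0.0,0.04],0.02,-1],
  [[-0.055,0.0,0.085],0.04,-1],
  [[-0.085,0.0,0.13],0.06,-1],
  [[-0.115,0.005,0.175],0.08,-1],
  [[-0.145,0.01,0.22],0.1,-1],
  [[-0.175,0.015,0.265],0.12,-1],
  [[-0.2,0.02,0.31],0.14,-1],
  [[-0.23,0.025,0.355],0.16,-1],
  [[-0.26,0.03,0.4],0.18,-1],
  [[-0.285,0.035,0.445],0.2,-1],
  [[-0.31,0.04,0.485],0.22,-1],
  [[-0.33,0.04,0.515],0.233,-1],
  [[-0.3335,0.04,0.523],0.233,-1],
  [[-0.3335,0.04,0.523],0.233,-1],
], newtons=30)

```text
clock: 1.9
tool_pos: [0.5748, -0.1676, 0.3644]
ee_rot: [-1.572, -0.0, -1.578]
wrist_force: [-0.4, -0.3, 0.5]
width: 0.0853
```

```bash
python3 - <<'E'
from workcell import sensors, viewer, robot
from h import *
s=sensors.get_state(); print({k:np.round(v,4) for k,v in s.items()})
for n in ["wrist","scene"]:
    d=viewer.snapshot(n); cv2.imwrite(f"pics/{n}1.png",d["img"][:,:,::-1]); pickle.dump(d,open(f"{n}1.pkl","wb"))
    print(n,proj(d,[[.5747,-.1673,.139],[.4864,-.0988,.137]]).round(1))
E
```

```text
{'clock': np.float64(1.9), 'joint_pos': array([-4.0780e-01,  1.8900e-02,  1.7156e+00, -5.0000e-04,  1.4077e+00,
        1.1705e+00]), 'qvel': array([-0.0234, -0.0147,  0.0106, -0.0032,  0.0051, -0.0028]), 'effort': array([ 9.00600e-01, -3.68395e+01, -3.64707e+01,  7.21000e-02,
       -2.43000e-02,  2.58000e-02]), 'tool_pos': array([ 0.5748, -0.1676,  0.3644]), 'ee_rot': array([-1.5716e+00, -2.0000e-04, -1.5782e+00]), 'wrist_force': array([-0.3653, -0.2527,  0.4899]), 'moment': array([ 0.0134, -0.017 ,  0.007 ]), 'width': np.float64(0.0853)}
wrist [[320.8 260. ]
 [224.6 376.5]]
scene [[243.9 202.1]
 [305.6 192.9]]
```

View pics/wrist1.png

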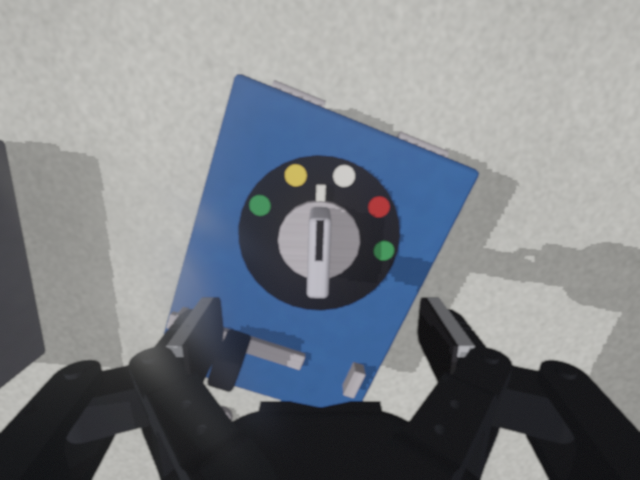

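View pics/scene1.png

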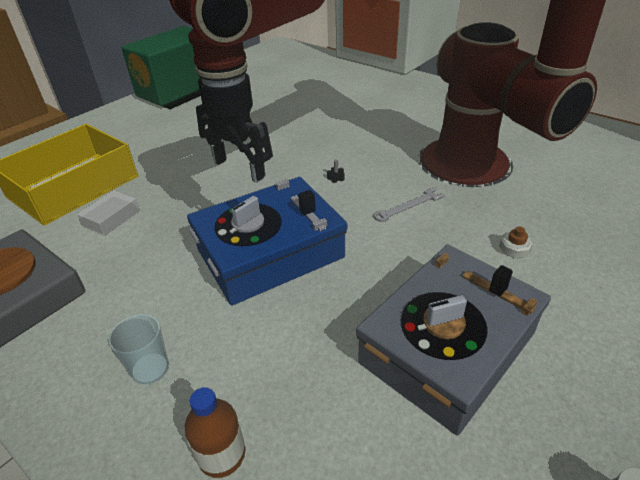

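The wrist view shows the bar nearly vertical in the image, from (319,212) to (317,297), with the pointer at (321,193) and the jaws on either side. I'll refit the dots from this view.

```bash
python3 - <<'E'
from h import *
from scipy.optimize import least_squares
d=pickle.load(open("wrist1.pkl","rb")); im=d["img"]; hsv=cv2.cvtColor(im,cv2.COLOR_RGB2HSV)
H,S,V=[hsv[...,i].astype(int) for i in range(3)]; roi=np.zeros(H.shape,bool); roi[150:310,235:405]=1
for k,m in dict(r=((H<8)|(H>172))&(S>120),y=(H>20)&(H<32)&(S>100)&(V>80),g=(H>40)&(H<90)&(S>80),w=(S<50)&(V>150)).items(): print(k,blobs(m&roi))
px=dict(r=(378.5,207),y=(295.5,175),gn=(259.5,205.5),gp=(384.5,250.5),w=(344,176))
A=dict(w=0,r=.7,y=-.7,gn=-1.4,gp=1.4)
f=lambda p: np.concatenate([(ray(d,q,.092)[:2]-[p[0]+.05*np.cos(p[2]-A[k]),p[1]+.05*np.sin(p[2]-A[k])]) for k,q in px.items()])
r=least_squares(f,[.575,-.167,-.37]); print(r.x,(r.fun*1000).round(1))
a,b=ray(d,(320,215),.139),ray(d,(317,297),.139); print(a,b,np.arctan2(a[1]-b[1],a[0]-b[0]))
p=ray(d,(321,193),.1)[:2]-r.x[:2]; print("pointer dir",np.arctan2(p[1],p[0]),np.hypot(*p))
E
```

```text
r [([378.5, 206.5], 395, [368, 196, 23, 22])]
y [([295.2, 174.9], 422, [284, 164, 23, 23])]
g [([259.5, 204.9], 395, [249, 194, 22, 23]), ([383.6, 250.1], 369, [373, 240, 22, 21])]
w [([343.6, 175.5], 370, [333, 165, 22, 22]), ([306.8, 244.3], 3193, [279, 185, 60, 113])]
[ 0.57391462 -0.1662806  -0.36742298] [-0.2  0.   0.4  0.2  0.1  0.7 -0.3 -0.8  0.  -0.1]
[ 0.60339713 -0.16702725  0.139     ] [ 0.54917131 -0.16469204  0.139     ] -0.043037825568730925
pointer dir -0.04283164335570355 0.035996342728514596
```

Call:
arm_command([
  [[-0.0005,0.02,0],0.015,-1],
  [[-0.001,0.045,0],0.03,-1],
  [[-0.001,0.065,0],0.03,-1],
  [[-0.001,0.08,0],0.03,-1],
  [[-0.001,0.08,0],0.03,-1],
  [[-0.001,0.08,0],0.03,1],
  [[-0.001,0.08,0],0.03,1],
  [[-0.001,0.08,0],0.03,1],
  [[-0.001,0.08,0],0.03,1],
  [[-0.001,0.08,0],0.03,1],
  [[-0.001,0.08,0],0.03,1],
  [[-0.001,0.08,0],0.03,1],
  [[-0.001,0.08,0],0.03,1],
], newtons=30)

```text
clock: 3.62
tool_pos: [0.575, -0.1666, 0.2853]
ee_rot: [-1.57, -0.0, -1.609]
wrist_force: [-1.2, 0.9, 3.8]
width: 0.0135
```

```bash
cat > st.py <<'E'
from workcell import sensors, viewer, robot
from h import *
import sys
s=sensors.get_state(); print({k:np.round(s[k],4).tolist() for k in ("clock","tool_pos","ee_rot","wrist_force","moment","width")})
for n in sys.argv[2:]:
    d=viewer.snapshot(n); cv2.imwrite(f"pics/{n}{sys.argv[1]}.png",d["img"][:,:,::-1]); pickle.dump(d,open(f"{n}{sys.argv[1]}.pkl","wb"))
E
python3 st.py 2 wrist
```

```text
{'clock': 3.625, 'tool_pos': [0.575, -0.1666, 0.2853], 'ee_rot': [-1.5702, -0.0002, -1.6089], 'wrist_force': [-1.2219, 0.9286, 3.8436], 'moment': [0.1127, 0.1592, -0.0276], 'width': 0.0135}
```

View pics/wrist2.png

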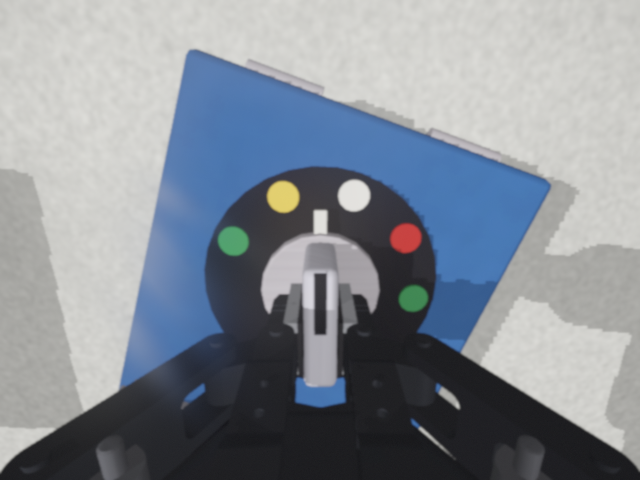

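The grasp is centred: bar at (320,315) between the pads, 13.5 mm opening, forces under 4 N. The dial reads about -0.33, so red is a +1.03 turn.

Call:
arm_command([
  [[0,0,0],0.05,1],
  [[0,0,0],0.15,1],
  [[0,0,0],0.25,1],
  [[0,0,0],0.35,1],
  [[0,0,0],0.45,1],
  [[0,0,0],0.55,1],
  [[0,0,0],0.65,1],
  [[0,0,0],0.75,1],
  [[0,0,0],0.85,1],
  [[0,0,0],0.93,1],
  [[0,0,0],1.0,1],
  [[0,0,0],1.03,1],
  [[0,0,0],1.03,1],
  [[0,0,0],1.03,1],
  [[0,0,0],1.03,1],
  [[0,0,0],1.03,1],
  [[0,0,0],1.03,1],
  [[0,0,0],1.03,1],
  [[0,0,0],1.03,1],
])

```text
clock: 6.05
tool_pos: [0.575, -0.1666, 0.2852]
ee_rot: [-1.57, 0.0, -2.639]
wrist_force: [-0.6, 1.4, 5.9]
width: 0.0135
```

```bash
python3 st.py 3 wrist
```

```text
{'clock': 6.05, 'tool_pos': [0.575, -0.1666, 0.2852], 'ee_rot': [-1.5704, 0.0005, -2.6389], 'wrist_force': [-0.5517, 1.4402, 5.9384], 'moment': [0.1198, 0.2079, -0.0839], 'width': 0.0135}
```

View pics/wrist3.png

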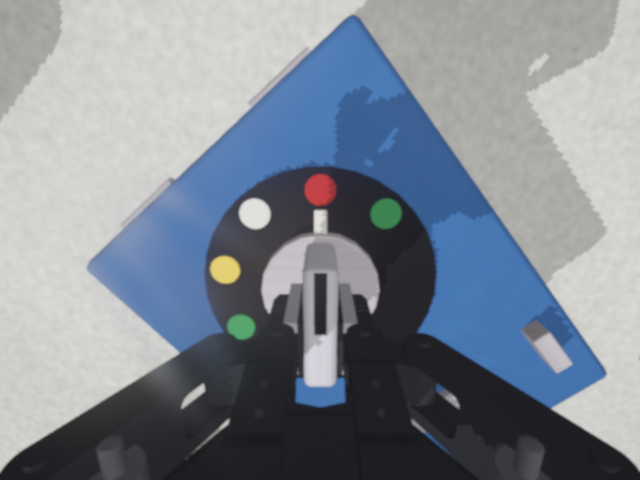

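The pointer at (320,222) lines up with the red dot at (320,190), and it stayed there for about 0.9 s. Now -1.40 to yellow.

Call:
arm_command([
  [[0,0,0],0.0,1],
  [[0,0,0],-0.05,1],
  [[0,0,0],-0.17,1],
  [[0,0,0],-0.3,1],
  [[0,0,0],-0.43,1],
  [[0,0,0],-0.56,1],
  [[0,0,0],-0.69,1],
  [[0,0,0],-0.82,1],
  [[0,0,0],-0.95,1],
  [[0,0,0],-1.07,1],
  [[0,0,0],-1.18,1],
  [[0,0,0],-1.28,1],
  [[0,0,0],-1.36,1],
  [[0,0,0],-1.4,1],
  [[0,0,0],-1.4,1],
  [[0,0,0],-1.4,1],
  [[0,0,0],-1.4,1],
  [[0,0,0],-1.4,1],
  [[0,0,0],-1.4,1],
  [[0,0,0],-1.4,1],
])

```text
clock: 8.6
tool_pos: [0.575, -0.1666, 0.2852]
ee_rot: [-1.57, -0.0, -1.239]
wrist_force: [-1.1, 1.0, 5.0]
width: 0.0133
```

```bash
python3 st.py 4 wrist
```

```text
{'clock': 8.6, 'tool_pos': [0.575, -0.1666, 0.2852], 'ee_rot': [-1.5703, -0.0004, -1.2386], 'wrist_force': [-1.1189, 0.9657, 5.0128], 'moment': [0.0901, 0.1428, 0.0484], 'width': 0.0133}
```

View pics/wrist4.png

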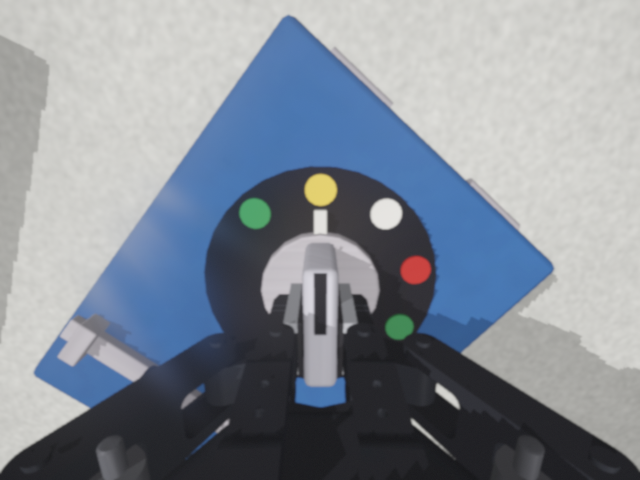

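The pointer at (320,222) is lined up with the yellow dot at (320,190). Now +0.70 to white.

Call:
arm_command([
  [[0,0,0],0.0,1],
  [[0,0,0],0.05,1],
  [[0,0,0],0.15,1],
  [[0,0,0],0.26,1],
  [[0,0,0],0.37,1],
  [[0,0,0],0.48,1],
  [[0,0,0],0.58,1],
  [[0,0,0],0.66,1],
  [[0,0,0],0.7,1],
  [[0,0,0],0.7,1],
  [[0,0,0],0.7,1],
  [[0,0,0],0.7,1],
  [[0,0,0],0.7,1],
  [[0,0,0],0.7,1],
  [[0,0,0],0.7,1],
  [[0,0,0],0.7,1],
  [[0,0,0],0.7,1],
])

```text
clock: 10.78
tool_pos: [0.575, -0.1666, 0.2852]
ee_rot: [-1.57, 0.0, -1.939]
wrist_force: [-1.2, 1.1, 5.8]
width: 0.0135
```

```bash
python3 st.py 5 wrist
```

```text
{'clock': 10.775, 'tool_pos': [0.575, -0.1666, 0.2852], 'ee_rot': [-1.5702, 0.0001, -1.939], 'wrist_force': [-1.1749, 1.0767, 5.823], 'moment': [0.0667, 0.2003, -0.0543], 'width': 0.0135}
```

View pics/wrist5.png

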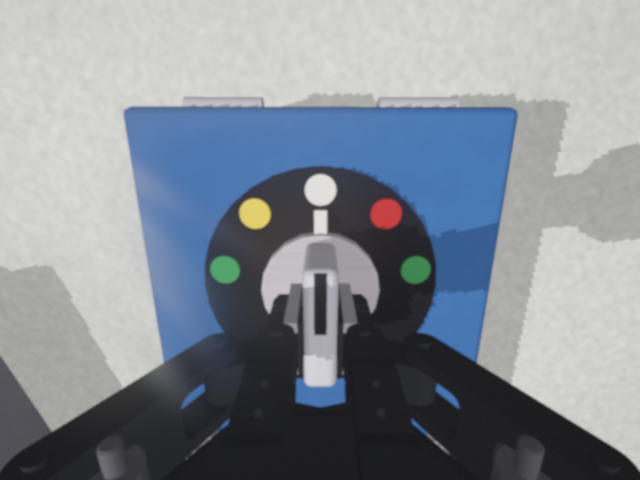

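The pointer is on white: (320,222) under the dot at (320,190). Next: release, lift, and move over the bolt knob, which is 107 mm along tool -z and 32 mm along tool -x.

Call:
arm_command([
  [[0,0,0],0,-1],
  [[0,0,0],0,-1],
  [[0,0,0],0,-1],
  [[0,0,0],0,-1],
  [[0,0,0],0,-1],
  [[0,-0.02,0],0,-1],
  [[0,-0.05,0],0,-1],
  [[-0.005,-0.08,-0.02],0,-1],
  [[-0.015,-0.08,-0.055],0,-1],
  [[-0.025,-0.08,-0.09],0,-1],
  [[-0.032,-0.08,-0.107],0,-1],
  [[-0.032,-0.08,-0.107],0,-1],
  [[-0.032,-0.08,-0.107],0,-1],
])

```text
clock: 12.45
tool_pos: [0.487, -0.0986, 0.3658]
ee_rot: [-1.569, -0.0, -1.939]
wrist_force: [0.2, -0.3, -0.2]
width: 0.0857
```

```bash
python3 st.py 6 wrist top
```

```text
{'clock': 12.45, 'tool_pos': [0.487, -0.0986, 0.3658], 'ee_rot': [-1.5688, -0.0001, -1.9391], 'wrist_force': [0.2275, -0.3417, -0.2128], 'moment': [0.0247, 0.049, -0.0163], 'width': 0.0857}
```

View pics/wrist6.png

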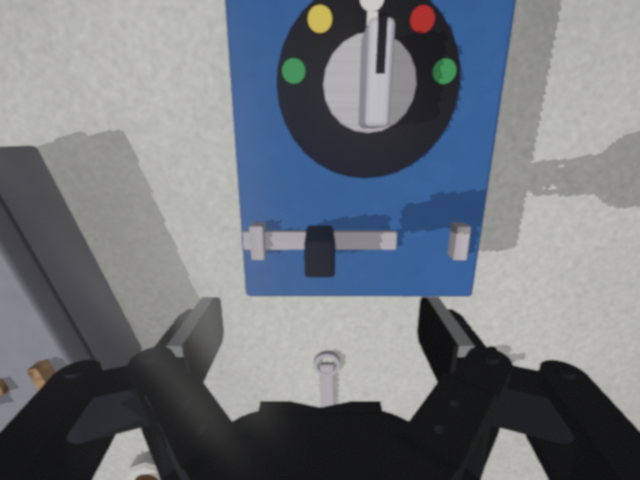

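View pics/top6.png

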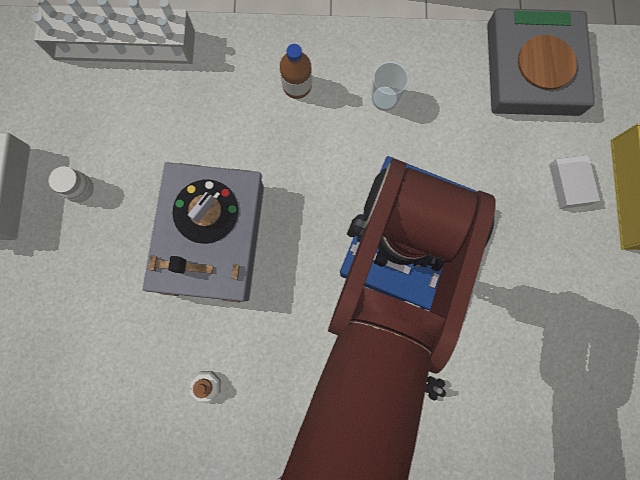

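The wrist view shows the dial still on white and the knob top at about (320,265), centred between the jaws. The top view is blocked by the arm. Checking the knob's ray.

```bash
python3 - <<'E'
from h import *
d=pickle.load(open("wrist6.pkl","rb")); V=d["img"].max(2); roi=np.zeros(V.shape,bool); roi[215:292,295:345]=1
for b in blobs((V<60)&roi,50): print(b)
th=-.369
for px in [(306,252),(334,252),(306,277),(334,277),(320,264)]:
    q=ray(d,px,.137)[:2]-[.487,-.0986]; print(px,"tool x",round(q@[np.sin(th),-np.cos(th)],4),"tool z",round(q@[np.cos(th),np.sin(th)],4))
E
```

```text
([319.8, 251.1], 1296, [306, 227, 28, 49])
(306, 252) tool x -0.0094 tool z 0.0042
(334, 252) tool x 0.0082 tool z 0.0043
(306, 277) tool x -0.0096 tool z -0.0128
(334, 277) tool x 0.0085 tool z -0.0128
(320, 264) tool x -0.0006 tool z -0.0038
```

The knob is centred to within 1 mm in tool x. Descending and gripping.

Call:
arm_command([
  [[0,0.02,0],0,-1],
  [[0,0.045,0],0,-1],
  [[0,0.068,0],0,-1],
  [[0,0.082,0],0,-1],
  [[0,0.082,0],0,-1],
  [[0,0.082,0],0,1],
  [[0,0.082,0],0,1],
  [[0,0.082,0],0,1],
  [[0,0.082,0],0,1],
  [[0,0.082,0],0,1],
  [[0,0.082,0],0,1],
  [[0,0.082,0],0,1],
], newtons=30)

```text
clock: 14.05
tool_pos: [0.4867, -0.0983, 0.2834]
ee_rot: [-1.57, 0.0, -1.939]
wrist_force: [-1.1, 0.3, 5.1]
width: 0.0193
```

```bash
python3 st.py 7 wrist
```

```text
{'clock': 14.05, 'tool_pos': [0.4867, -0.0983, 0.2834], 'ee_rot': [-1.5701, 0.0001, -1.939], 'wrist_force': [-1.0535, 0.3304, 5.0643], 'moment': [0.065, 0.1836, -0.0699], 'width': 0.0193}
```

View pics/wrist7.png

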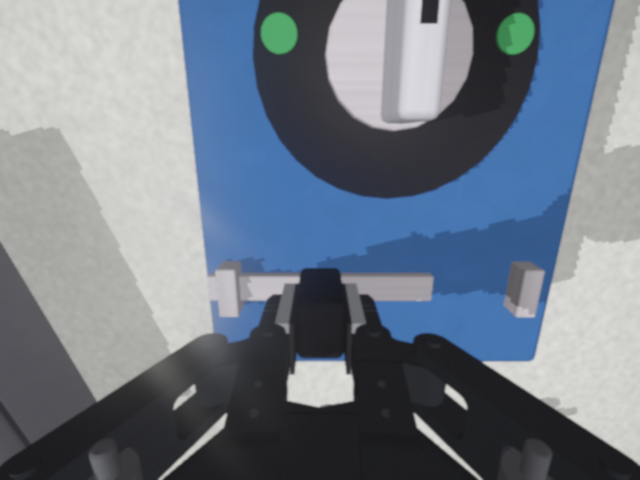

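The knob at (320,310) is gripped at 19.3 mm opening. Sliding it 60 mm along tool +x (box -y).

Call:
arm_command([
  [[0.005,0,0],0,1],
  [[0.012,0,0],0,1],
  [[0.02,0,0],0,1],
  [[0.028,0,0],0,1],
  [[0.036,0,0],0,1],
  [[0.044,0,0],0,1],
  [[0.051,0,0],0,1],
  [[0.056,0,0],0,1],
  [[0.06,0,0],0,1],
  [[0.06,0,0],0,1],
  [[0.06,0,0],0,1],
  [[0.06,0,0],0,1],
  [[0.06,0,0],0,1],
])

```text
clock: 15.72
tool_pos: [0.4651, -0.1542, 0.2834]
ee_rot: [-1.57, 0.0, -1.939]
wrist_force: [-1.3, 1.5, 6.0]
width: 0.0196
```

```bash
python3 st.py 8 wrist
```

```text
{'clock': 15.725, 'tool_pos': [0.4651, -0.1542, 0.2834], 'ee_rot': [-1.5702, 0.0004, -1.939], 'wrist_force': [-1.3482, 1.4952, 5.9774], 'moment': [0.24, 0.2554, -0.0886], 'width': 0.0196}
```

View pics/wrist8.png

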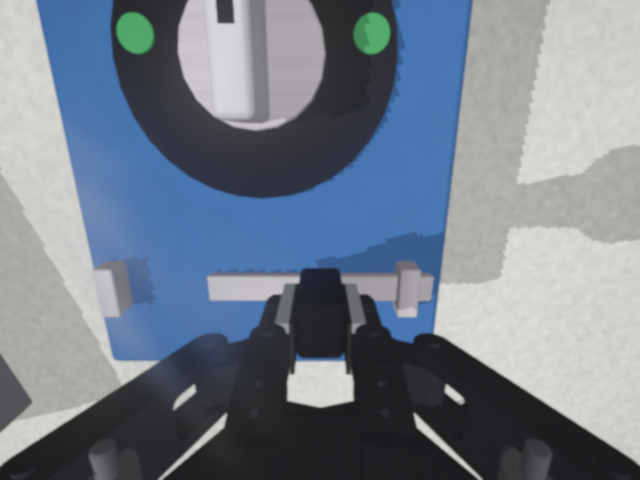

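The bolt moved 60 mm, and its end now passes through the far guide at (408,288). Letting go and lifting.

Call:
arm_command([
  [[0,0,0],0,-1],
  [[0,0,0],0,-1],
  [[0,0,0],0,-1],
  [[0,0,0],0,-1],
  [[0,0,0],0,-1],
  [[0,-0.02,0],0,-1],
  [[0,-0.05,0],0,-1],
  [[0,-0.09,-0.01],0,-1],
  [[0,-0.12,-0.03],0,-1],
  [[0,-0.13,-0.04],0,-1],
  [[0,-0.13,-0.04],0,-1],
  [[0,-0.13,-0.04],0,-1],
])

```text
clock: 17.27
tool_pos: [0.4276, -0.1398, 0.4109]
ee_rot: [-1.573, 0.0, -1.939]
wrist_force: [-0.0, -0.6, 0.3]
width: 0.0854
```

```bash
python3 st.py 9 wrist scene
```

```text
{'clock': 17.275, 'tool_pos': [0.4276, -0.1398, 0.4109], 'ee_rot': [-1.5733, 0.0003, -1.9391], 'wrist_force': [-0.0398, -0.5571, 0.2994], 'moment': [0.0057, -0.0198, -0.0585], 'width': 0.0854}
```

View pics/wrist9.png

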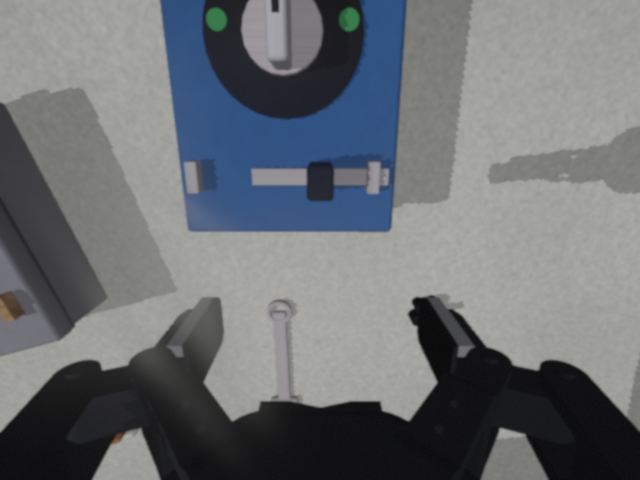

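View pics/scene9.png

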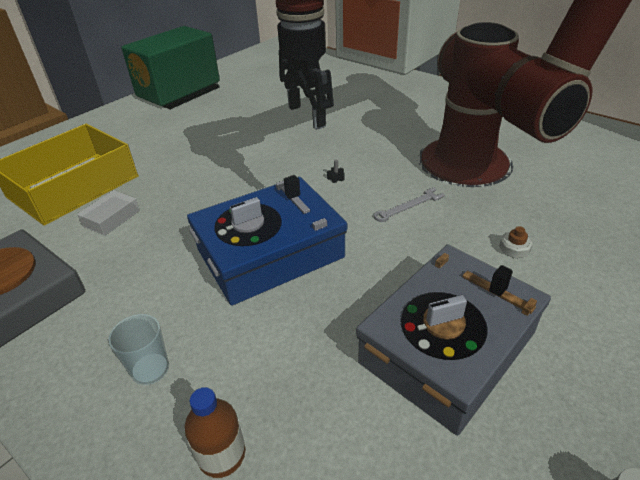

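The gripper is clear of everything. In the scene view the pointer at (231,230) is on white at (222,232) and the knob has moved to (291,187). One numeric check of the travel, then I'll hand in.

```bash
python3 - <<'E'
from h import *
a=pickle.load(open("scene0.pkl","rb"));b=pickle.load(open("scene9.pkl","rb"))
def kn(d,x0,x1,y0,y1):
    V=d["img"].max(2); r=np.zeros(V.shape,bool); r[y0:y1,x0:x1]=1
    return max(blobs((V<45)&r,30),key=lambda t:t[1])[0]
p,q=kn(a,296,320,188,218),kn(b,280,303,173,200); print(p,q,"travel",np.linalg.norm(ray(a,p,.117)-ray(b,q,.117)))
th=-.369; c=np.array([.574,-.167]); w=ray(b,(231.5,230),.1)[:2]-np.array([.5736,-.1681]); print("dial",th-np.arctan2(w[1],w[0]))
from workcell import robot
print(robot.sign_off())
E
```

```text
[306.4, 202.2] [291.4, 186.7] travel 0.05969153128868307
dial -0.3890891350168468
the job is handed in; nothing more can be done
None
```

The dial figure of -0.39 came from a pointer pixel I guessed by eye and disagrees with the wrist views. I'll check it against the saved pictures.

```bash
python3 - <<'E'
from h import *
d=pickle.load(open("scene9.pkl","rb"))
cv2.imwrite("pics/s9crop.png",cv2.resize(d["img"][195:255,205:290],None,fx=9,fy=9,interpolation=cv2.INTER_CUBIC)[:,:,::-1])
w=pickle.load(open("wrist9.pkl","rb"))
# predicted pointer tip at several dial angles in scene
for a in (-.39,-.175,0,.175):
    t=-.3726-a; print(a,proj(d,[.5736+.036*np.cos(t),-.1681+.036*np.sin(t),.1]).round(1))
# bar's near end edges in wrist9 at top height
p=[ray(w,q,.139)[:2] for q in ((266,0),(267,55),(284,0),(286,55))]
for i in (0,2):
    v=p[i]-p[i+1]; print("edge dir",np.arctan2(v[1],v[0]),"dial",-.369-np.arctan2(v[1],v[0]))
E
```

```text
-0.39 [[232.7 229.1]]
-0.175 [[230.  227.3]]
0 [[228.4 225.5]]
0.175 [[227.4 223.6]]
edge dir -0.3952155065405441 dial 0.02621550654054411
edge dir -0.3579430143211517 dial -0.011056985678848275
```

View pics/s9crop.png

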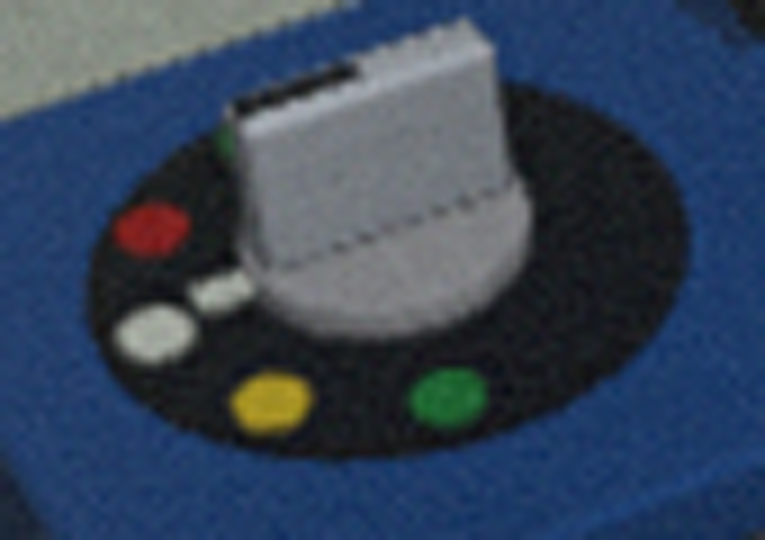

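The blue box should be unlocked and the job is handed in (no verdict is reported). With one grasp I turned the dial to red, back past white to yellow, then to white. It stopped for about 0.9 s on each, and each pointer lined up with its dot in the wrist view. I then slid the bolt 60 mm, let go and lifted clear.

**Last checks:**
- **Bolt:** travel measured 59.7 mm between the first and last scene pictures.
- **Gripper:** open and about 0.13 m above its release height, with the wrist force near zero.
- **Time:** about 17 s on the clock.
- **Dial:** one check disagreed. It ran in the same script as the hand-in, so I saw its result only afterwards. It gave -0.39 rad, from a pointer pixel I had guessed by eye, with an assumed pointer height.
    - **Rechecks on the saved pictures:** the bar's edges in the last wrist view give +0.03 and -0.01 rad. The enlarged scene crop shows the pointer on the line to the white dot. I take the -0.39 as a misreading and the dial as resting on white.

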